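# Index the spindle carrier and hold its coupling collar home

## Task

Slide the carrier along its rails until it clicks into the detent of the fitting station, where the push post stands level with the spring plunger beside the rail. Then turn the knurled collar on the carrier clockwise (seen from above) until its hidden keyway lies over the pin inside, press it down fully home against its spring, and finish while still holding it down in the gripper. The carrier must stay in its detent, and the other things on the bench are to be left alone.

Things in the scene. Friction and masses are not known exactly. Their poses are not given: they have to be found in the camera images.
- slide_base: aluminium base plate of the slide, 130 x 360 x 10 mm, fixed to the bench at a place and yaw that vary. Its y axis runs along the two rails, z up. Origin at bench height midway between the rails; the plate spans x -80 to +50 mm, y -180 to +180 mm. Dark end stops, 30 mm high over the bench, stand at y -172 and +152 mm
- plunger_block_top (a point): centre of the top of the dark block, 18 x 26 mm, 36 mm high over the bench, on the base's -x side (toward the robot), at base x -66, y -42 mm. It houses the spring plunger whose steel ball is the detent of the fitting station
- carrier (a joint): travel of the carrier along the base's +y axis, in m, 0 to 0.118; 0 to 0.045 at the start. The fitting station is at 0.100: there the plunger's ball drops into the one gap in the strip along the carrier's edge; it draws the carrier in from about 4 mm either side and takes about 6 N to push out of. Elsewhere the carrier stays where it is left (about 1.3 N of friction)
- carrier_plate (a point): centre of the top face of the carrier, an aluminium plate 82 mm (across the rails) x 140 mm (along them) x 14 mm; 33 mm above the bench; at base x 0, y -0.090 m + the carrier's travel
- push_post_top (a point): centre of the top of the push post, a plain upright steel pin 18 mm across near the carrier's -y end; its top is 67 mm above the bench, 34 mm above the carrier's plate. It may be gripped or pushed. It stands 77 mm from the collar's axis, on its -y side; in the fitting station it is level (same base y) with the plunger block
- collar: dark knurled steel collar with a closed top, a cylinder 45 mm across and 32 mm high, upright on the carrier's spigot. Origin on its axis, in its underside: 60 mm above the bench when up, 48 mm when home; z up. It turns about z with light friction (0.04 N m) and stays where it is turned; clockwise from above it can turn at least 1.45 rad from its start to a stop
- flange_top (a point): on the collar's axis, in the top face of the fixed steel flange under it, 60 mm across, 43 mm above the bench. Out of sight in the collar, a ring with one keyway 11 mm wide stands over one fixed pin 8 mm thick. The keyway comes over the pin after a clockwise turn (from above) of 20 to 75 degrees (0.35 to 1.3 rad) from the start; it enters if within 0.12 rad
- collar_press (a joint): how far the collar is pressed down, in m, 0 (up) to 0.012 (home, hard stop). A spring lifts it with 3.5 N at 0, 7.7 N when home; it rises when let go. With the keyway off the pin it stops at about 0.004; when the keyway is nearly over the pin it enters part way (turn a little further); with the keyway over the pin it goes on to 0.012
- collar_top (a point): centre of the collar's top face: 92 mm above the bench when up, 80 mm when home
- bush: plain smooth black bush, upright cylinder 45 mm across, 88 mm high, beside the slide; bystander. Origin: centre of its underside
- grease_tin: round white tin, 67 mm across, 36 mm high; bystander. Origin: centre of its underside
- deburr_tool: small hand tool 126 mm long, lying on the bench; bystander. Origin: centre of its underside
- shaft: loose steel motor shaft 120 mm long, 15 mm thick, lying on the bench; bystander. Origin: centre of its underside
- tape_roll: roll of brown tape lying flat, 110 mm across, 48 mm high; bystander. Origin: centre of its underside

How it is judged:
By the outcome, as a careful person would: the job done as asked, in the order asked, and still so for the second after the job is handed in, while the arm keeps its last pose, push and grip.
It also fails if it takes over 61 s, if anything falls off the work surface, if the arm or the gripper's body presses on something with over 40 N, if the wrist force passes 120 N, or if a joint passes its speed limit or range.

## Robot

A 6-joint arm with a two-finger parallel gripper is mounted at the origin on a cart in front of the work surface, level with it; the furniture and walls round the work are solid. World frame = base frame: x ahead of the robot, y to its left, z up, the work surface at z = 0. Lengths are in m, angles in rad, forces in N, time in s.
With the tool pointing down it reaches from about 0.35 to 0.975 m from the base axis. Payload 4.9 kg.
Tool frame: the origin (TCP) lies midway between the tips of the shut fingers; the grasp point (between the pads) lies behind it (manip.grasp_offset is the y of the grasp point in the tool frame, in m); y points along the fingers, z is the direction in which the jaws open and shut, and the axes are right-handed (so a half turn about y gives the same grasp; the last joint's range is limited). The gripper opens to 85 mm and grips with 20 to 120 N. Pads are 22 mm wide; open, the fingers measure 114 mm over their backs; the gripper's body (76 mm by 85 mm) begins 54 mm behind the grasp point. The pads swing forward as they close: fully open they stand 13 mm farther back than shut.
Start: joints at [-1.22, 0.053, 1.613, -0, 1.476, -0.119], TCP at [0.283, -0.557, 0.231] pointing down, gripper open.
Joint ranges: [-3.01, 3.01], [-1.01, 2.22], [0.06, 2.58], [-1.02, 4.17], [0.09, 2.62], [-3.14, 3.14]. Speed limits (rad/s): [2.57, 2.57, 3.14, 3.14, 3.14, 3.14].

## Interface

Orientations are given as a unit quaternion [w, x, y, z].
In Python, from plant import manip gives the robot as it stands. The module is installed in compiled form; this text tells all that it offers.
- The arm moves only by the shell command python3 -m jog 'ROWS'. ROWS is a JSON object of lists of equal length, an entry for each row: "offset": the shift along the world's x, y, z in units of 50 mm (1.0 is 50 mm), a list of three; "angular": the turn, a rotation vector about the world's x, y, z in units of 6 degrees (1.0 is 6 degrees), a list of three; "jaw": the finger opening in mm, from 0 to 85.4. In form: {"offset": [[tx, ty, tz], ...], "angular": [[ax, ay, az], ...], "jaw": [jaw, ...]}. A call has 1 to 12 rows; each row shifts and turns the commanded pose from where the row before left it; what a row does not reach is not made up. A row lasts 1/10 s, in which the tool goes at most 50 mm and 8.59 degrees, less where a joint would pass 70% of its speed; a pose out of reach is approached as far as the arm can. A call is refused whole if a number of a shift passes 1 or a number of a turn 1, either way. A call with a gripper value outside its range is refused whole. The fingers move at their own pace and stop on an object; the grip force is fixed at half the most. Time passes only in rows, so rows that do not move let the fingers close. It gives the time, the measured TCP pose, the force and the opening at its end, in the units of the state.
- manip.state(): the state, without advancing time (a new reading comes with each control period).
- manip.grab_frame(name): name is "scene" or "top" or "wrist"; returns the picture (480x640x3 uint8, blue, green, red); there is no depth.
- manip.camera_model(name): a dict with "fx", "fy", "cx", "cy" (pixels), "k1" (the pictures are not rectified: a ray, as slopes to the right and down, at radius r is drawn at 1 + k1 r^2 times it, then the intrinsics apply), "rvec" (rotation vector, rad) and "tvec" (3), from world to camera coordinates, as OpenCV has them; the wrist camera has in their place "mount" (4x4, takes a point from camera to tool coordinates, whose origin is the TCP and whose axes are the tool frame's). Camera axes: x right, y down, z forward; pixel columns grow to the right and rows downward; lengths in m; the calibration is good to about 2 mm. A picture is of the moment at which its call begins: read the wrist's pose just before it. camera_model takes no time and is no camera call.
- manip.job_done(): hands the job in, once; it reports no verdict.
The state is a dict: "time": time; "joint_pos": joint angles; "joint_vel": joint speeds; "joint_efforts": joint torques, N m; "tool_pos": TCP position; "tool_rot": TCP orientation; "contact_force": force on the tool from outside, world axes, zero at the start; "ft_torque": the same for the moment, N m; "gripper_width": opening from 0.0 (shut) to 1.0 (fully open).
Only numpy, scipy, OpenCV 4.12 (cv2) and the standard library are available. Lean on these libraries where they do the work, as an engineer would, in place of code of your own. Each camera call takes 0.05 s, during which the arm holds its last target.

## Working session

There is one attempt and no reset: what is moved stays moved. The work goes in short steps, Python scripts to look and compute and a shell command to move; the robot and the scene stay as the last step left them, time stands still between calls to the robot, and variables do not carry over. Pictures are saved under pics/ and viewed, and the job is handed in when it is done.

```bash
mkdir -p pics
cat > h.py <<'E'
import numpy as np, cv2
from plant import manip
def save(n,f):
    im=manip.grab_frame(n); cv2.imwrite('pics/'+f,im); return im
def Rt(n):
    m=manip.camera_model(n)
    if 'mount' in m:
        s=manip.state(); M=np.array(m['mount'])
        from scipy.spatial.transform import Rotation as R
        q=s['tool_rot']; T=np.eye(4); T[:3,:3]=R.from_quat([q[1],q[2],q[3],q[0]]).as_matrix(); T[:3,3]=s['tool_pos']
        W=T@M; return m,W[:3,:3],W[:3,3]
    Rm=cv2.Rodrigues(np.array(m['rvec'],float))[0]; t=np.array(m['tvec'],float).ravel()
    return m,Rm.T,-Rm.T@t
def ray(n,u,v):
    m,R,c=Rt(n)
    xd=(u-m['cx'])/m['fx']; yd=(v-m['cy'])/m['fy']; x,y=xd,yd
    for _ in range(20):
        f=1+m['k1']*(x*x+y*y); x,y=xd/f,yd/f
    return c,R@np.array([x,y,1.])
def onz(n,u,v,z):
    c,d=ray(n,u,v); return c+d*(z-c[2])/d[2]
def proj(n,p):
    m,R,c=Rt(n); q=R.T@(np.array(p)-c); x,y=q[:2]/q[2]; f=1+m['k1']*(x*x+y*y)
    return np.array([m['fx']*x*f+m['cx'],m['fy']*y*f+m['cy']])
E
python3 - <<'E'
from h import *
print(manip.state(), manip.grasp_offset)
save('top','t0.png'); save('scene','s0.png')
for n in('top','scene','wrist'): print(Rt(n))
E
```

```text
{'time': 0.0, 'joint_pos': array([-1.21998072e+00,  5.33627133e-02,  1.61432550e+00, -1.43649058e-06,
        1.47599523e+00, -1.18973547e-01]), 'joint_vel': array([ 0.00210186, -0.00016961,  0.00140086, -0.0002183 ,  0.00033375,
        0.00144135]), 'joint_efforts': array([ 2.41162852e-03, -3.93680227e+01, -3.70175314e+01,  1.39401923e-04,
        6.96379910e-03, -1.50397817e-06]), 'tool_pos': array([ 0.28273127, -0.55668142,  0.23004057]), 'tool_rot': array([ 0.16448631, -0.16465831,  0.68842264, -0.68695427]), 'contact_force': array([0.42165939, 0.60868453, 0.11624351]), 'ft_torque': array([-0.02181685,  0.0176588 ,  0.06248146]), 'gripper_width': 0.9973152605854255} -0.0187
({'fx': 589.4252043033397, 'fy': 589.4252043033397, 'cx': 317.4059114467126, 'cy': 251.63736670562804, 'k1': -0.12987024205401582, 'rvec': array([ 2.13040299, -2.18102703,  0.11109111]), 'tvec': array([0.04117015, 0.62305959, 1.61784628])}, array([[-0.02266821, -0.99304727,  0.1155131 ],
       [-0.9996448 ,  0.02413391,  0.0113057 ],
       [-0.01401487, -0.11521579, -0.99324161]]), array([0.43277844, 0.0078
[... 428 characters left out ...]
3117648, 0.688088  ]))
({'fx': 342.5917098460333, 'fy': 342.5917098460333, 'cx': 323.56058278181274, 'cy': 235.24142736509762, 'k1': -0.01845953899010189, 'mount': array([[-2.22054594e-04,  9.54172622e-01,  2.99256678e-01,
        -7.61627113e-02],
       [ 1.49650566e-04, -2.99256650e-01,  9.54172644e-01,
        -1.43787321e-01],
       [ 9.99999964e-01,  2.56662350e-04, -7.63411592e-05,
         1.27564711e-03],
       [ 0.00000000e+00,  0.00000000e+00,  0.00000000e+00,
         1.00000000e+00]])}, array([[ 0.45288025, -0.85050121, -0.26748303],
       [-0.89156906, -0.4326973 , -0.13370735],
       [-0.00202092,  0.29903301, -0.95424063]]), array([ 0.35133615, -0.52366319,  0.37398676]))
```

View pics/t0.png

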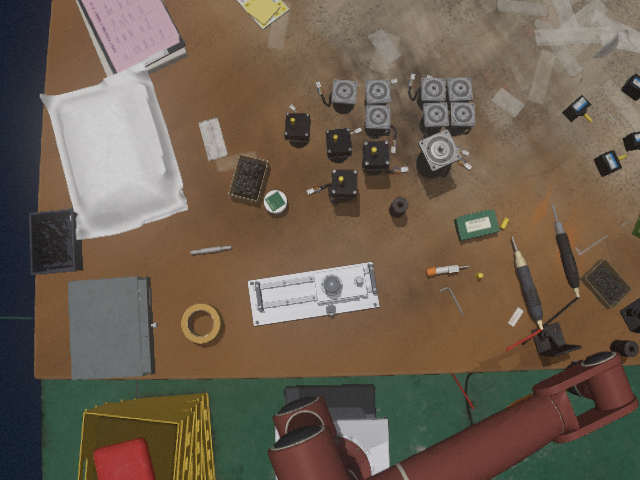

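View pics/s0.png

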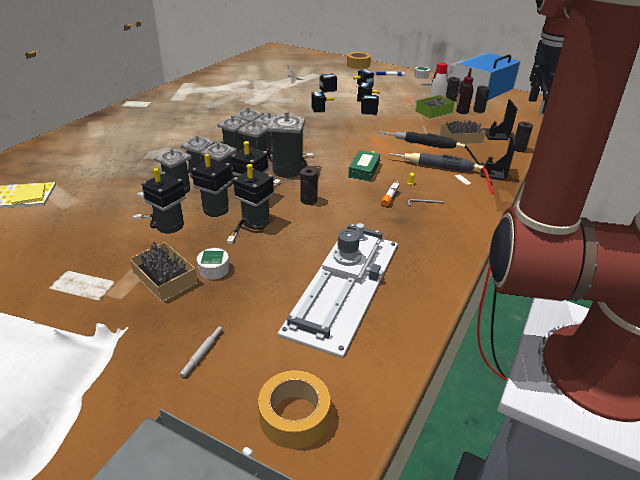

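The top view shows the slide at px (315,292), with the collar at (331,285), the push post near (360,281) and the plunger block at (331,309). The base's +y axis points left in the image. I'll zoom in.

Run:
```python
from h import *
im=cv2.imread('pics/t0.png'); c=cv2.resize(im[250:335,240:390],None,fx=5.3,fy=5.3,interpolation=cv2.INTER_CUBIC); cv2.imwrite('pics/t0c.png',c)
```

```text
(no output)
```

View pics/t0c.png

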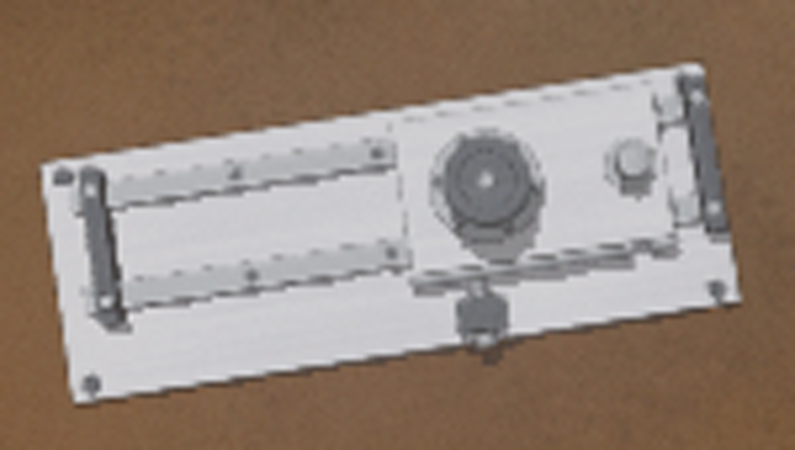

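Run:
```python
from h import *
im=cv2.imread('pics/t0.png').astype(int)
m=((im[:,:,0]>110)&(im.max(2)-im.min(2)<40)).astype(np.uint8)
r=np.zeros_like(m); r[250:335,240:390]=m[250:335,240:390]
cs,_=cv2.findContours(r,cv2.RETR_EXTERNAL,cv2.CHAIN_APPROX_NONE); c=max(cs,key=cv2.contourArea)
P=np.array([onz('top',u,v,.01)[:2] for u,v in c[:,0].astype(float)])
rc=cv2.minAreaRect((P*1000).astype(np.float32)); print(rc); B=cv2.boxPoints(rc);print(B)
f=lambda x,y,z: onz('top',x/5.3+240-.4,y/5.3+250-.4,z)
K=[f(*p,.01) for p in [(42,165),(700,63),(740,300),(77,402)]]; print(np.round(K,4))
col=f(487,178,.092); post=f(635,158,.067); blk=f(482,310,.036)
print(col,post,blk, np.linalg.norm(col-post))
```

```text
((507.8104248046875, 42.47529602050781), (131.292236328125, 359.674560546875), 7.4163408279418945)
[[ 419.50037  212.33463]
 [ 465.9266  -144.33102]
 [ 596.1205  -127.38403]
 [ 549.6942   229.28162]]
[[ 0.5484  0.2276  0.01  ]
 [ 0.595  -0.1269  0.01  ]
 [ 0.4676 -0.1442  0.01  ]
 [ 0.4214  0.2103  0.01  ]]
[ 0.5308925  -0.01010247  0.092     ] [ 0.54093086 -0.08710715  0.067     ] [ 0.46512782 -0.00638477  0.036     ] 0.08158118999158338
```

```bash
cat >> h.py <<'E'
from scipy.spatial.transform import Rotation as Rn
def tool():
    s=manip.state(); q=s['tool_rot']; return np.array(s['tool_pos']),Rn.from_quat([q[1],q[2],q[3],q[0]]).as_matrix(),s
def rep():
    p,R,s=tool(); z=R[:,2]; print('t',round(s['time'],2),'p',np.round(p,4),'jawyaw',round(np.degrees(np.arctan2(z[1],z[0])),2),'yaxis',np.round(R[:,1],4),'F',np.round(s['contact_force'],1),'T',np.round(s['ft_torque'],2),'w',round(s['gripper_width']*85.4,1),'j',np.round(s['joint_pos'],3))
def need(x,y,z,jaw=None):
    p,R,s=tool(); d=np.array([x,y,z])-p; print('offset units',np.round(d/.05,3))
    yv=R[:,1]; print('level rotvec(units)',np.round(np.degrees(np.cross(yv,[0,0,-1]))/6,3))
    if jaw is not None:
        zz=R[:,2]; a=jaw-np.degrees(np.arctan2(zz[1],zz[0])); a=(a+90)%180-90; print('yaw deg',round(a,2),'units',round(a/6,3))
E
python3 -c "
from h import *
rep(); need(.541,-.087,.2,97.42)"
```

```text
t 0.1 p [ 0.2828 -0.5567  0.2302] jawyaw -63.08 yaxis [-6.0e-04  1.8e-03 -1.0e+00] F [ 0.1 -0.8  0.8] T [-0.   -0.02 -0.04] w 85.1 j [-1.22   0.053  1.614  0.     1.476 -0.119]
offset units [ 5.165  9.395 -0.604]
level rotvec(units) [-0.017 -0.006 -0.   ]
yaw deg -19.5 units -3.249
```

```bash
python3 -m jog '{"offset":[[0.43,0.783,-0.05],[0.43,0.783,-0.05],[0.43,0.783,-0.05],[0.43,0.783,-0.05],[0.43,0.783,-0.05],[0.43,0.783,-0.05],[0.43,0.783,-0.05],[0.43,0.783,-0.05],[0.43,0.783,-0.05],[0.43,0.783,-0.05],[0.43,0.783,-0.05],[0.43,0.783,-0.05]],"angular":[[0,0,-0.271],[0,0,-0.271],[0,0,-0.271],[0,0,-0.271],[0,0,-0.271],[0,0,-0.271],[0,0,-0.271],[0,0,-0.271],[0,0,-0.271],[0,0,-0.271],[0,0,-0.271],[0,0,-0.271]],"jaw":[50,50,50,50,50,50,50,50,50,50,50,50]}'
python3 -m jog '{"offset":[[0,0,0],[0,0,0],[0,0,0]],"angular":[[0,0,0],[0,0,0],[0,0,0]],"jaw":[50,50,50]}'
python3 -c "
from h import *
rep(); need(.541,-.087,.2,97.42)
save('wrist','w1.png'); print(Rt('wrist')[2], proj('wrist',[.541,-.087,.067]),proj('wrist',[.531,-.010,.092]))"
```

```text
time: 1.3
tool_pos: [0.5413, -0.0856, 0.2008]
tool_rot: [0.045, -0.045, 0.706, -0.706]
contact_force: [0.3, -0.8, 0.3]
gripper_width: 0.582
time: 1.6
tool_pos: [0.5405, -0.0881, 0.201]
tool_rot: [-0.045, 0.046, -0.706, 0.706]
contact_force: [-0.3, 0.4, 0.1]
gripper_width: 0.58
t 1.6 p [ 0.5405 -0.0881  0.201 ] jawyaw -82.63 yaxis [-7.e-04 -2.e-04 -1.e+00] F [-0.3  0.4  0.1] T [ 0.07 -0.02  0.05] w 49.6 j [-0.297 -0.111  1.825 -0.     1.429  1.145]
offset units [ 0.01   0.023 -0.02 ]
level rotvec(units) [ 0.002 -0.007  0.   ]
yaw deg 0.05 units 0.008
[ 0.61663331 -0.07987227  0.3448925 ] [320.32496098 222.33692196] [219.46905498 231.01733102]
```

View pics/w1.png

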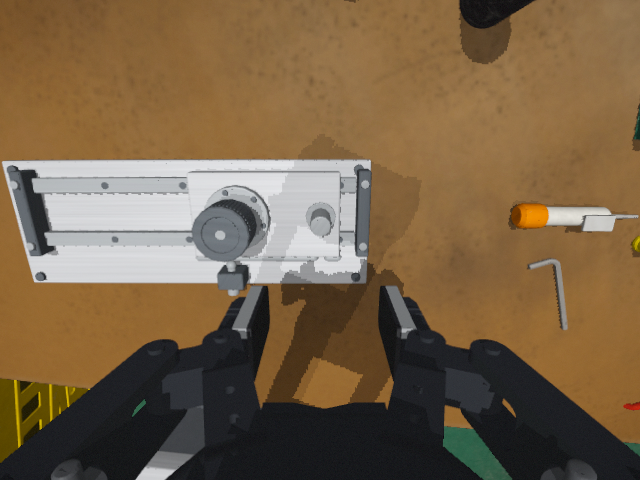

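The wrist view shows the post top near (321,227) against a predicted (320,222), and the collar top near (220,235) against (219,231). I'll measure the difference.

Run:
```python
from h import *
print(onz('wrist',220,235,.092),onz('wrist',321,227,.067))
im=cv2.imread('pics/w1.png'); cv2.imwrite('pics/w1c.png',cv2.resize(im[160:300,180:380],None,fx=4,fy=4,interpolation=cv2.INTER_CUBIC))
```

```text
[ 0.52781974 -0.01052962  0.092     ] [ 0.53702812 -0.08807421  0.067     ]
```

View pics/w1c.png

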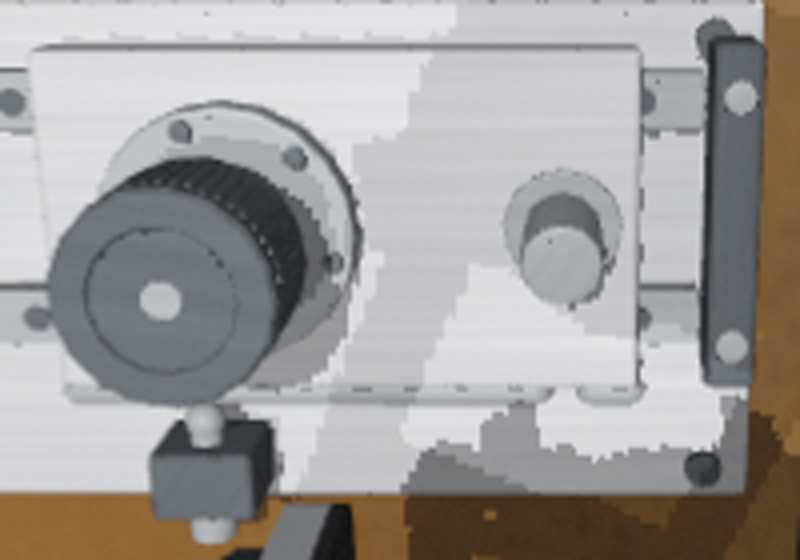

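```bash
python3 -m jog '{"offset":[[-0.03,0.01,-0.6],[0,0,-0.6],[0,0,-0.6],[0,0,-0.6],[0,0,-0.4],[0,0,-0.3],[0,0,0],[0,0,0]],"angular":[[0,0,0],[0,0,0],[0,0,0],[0,0,0],[0,0,0],[0,0,0],[0,0,0],[0,0,0]],"jaw":[50,50,50,50,50,50,50,50]}'
python3 -m jog '{"offset":[[0,0,0],[0,0,0],[0,0,0],[0,0,0],[0,0,0]],"angular":[[0,0,0],[0,0,0],[0,0,0],[0,0,0],[0,0,0]],"jaw":[16,16,16,16,16]}'
python3 -c "
from h import *
rep(); save('wrist','w2.png')"
```

```text
time: 2.45
tool_pos: [0.5398, -0.0877, 0.047]
tool_rot: [-0.046, 0.045, -0.706, 0.706]
contact_force: [-0.0, 0.1, -0.3]
gripper_width: 0.586
time: 2.95
tool_pos: [0.5405, -0.0871, 0.048]
tool_rot: [-0.047, 0.045, -0.705, 0.706]
contact_force: [-0.6, 0.9, 5.6]
gripper_width: 0.195
t 2.95 p [ 0.5405 -0.0871  0.048 ] jawyaw -82.59 yaxis [ 2.3e-03 -4.0e-04 -1.0e+00] F [-0.6  0.9  5.6] T [ 0.28  0.3  -0.02] w 16.6 j [-0.296  0.056  1.935  0.     1.148  1.146]
```

View pics/w2.png

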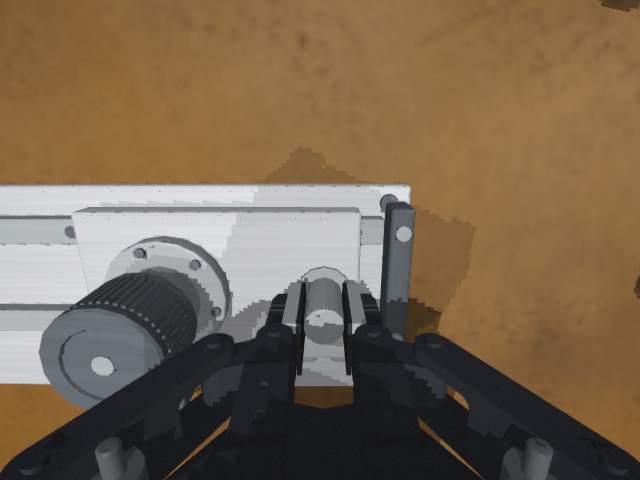

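Post gripped (16.6 mm between the pads). Next I'll slide it 90.5 mm along the base's +y axis.

```bash
python3 -m jog '{"offset":[[-0.039,0.299,0],[-0.039,0.299,0],[-0.039,0.299,0],[-0.039,0.299,0],[-0.039,0.299,0],[-0.039,0.299,0],[0,0,0],[0,0,0],[0,0,0]],"angular":[[0,0,0],[0,0,0],[0,0,0],[0,0,0],[0,0,0],[0,0,0],[0,0,0],[0,0,0],[0,0,0]],"jaw":[16,16,16,16,16,16,16,16,16]}'
python3 -c "
from h import *
rep(); save('wrist','w3.png'); save('top','t3.png')
im=cv2.imread('pics/t3.png'); c=cv2.resize(im[250:335,240:390],None,fx=5.3,fy=5.3,interpolation=cv2.INTER_CUBIC); cv2.imwrite('pics/t3c.png',c)"
```

```text
time: 3.9
tool_pos: [0.5289, 0.0033, 0.048]
tool_rot: [0.047, -0.045, 0.706, -0.705]
contact_force: [-1.1, 1.2, 6.5]
gripper_width: 0.192
t 3.9 p [0.5289 0.0033 0.048 ] jawyaw -82.57 yaxis [ 2.5e-03  8.0e-04 -1.0e+00] F [-1.1  1.2  6.5] T [0.46 0.15 0.03] w 16.4 j [-1.350e-01  1.300e-02  1.979e+00  1.000e-03  1.147e+00  1.306e+00]
```

View pics/w3.png

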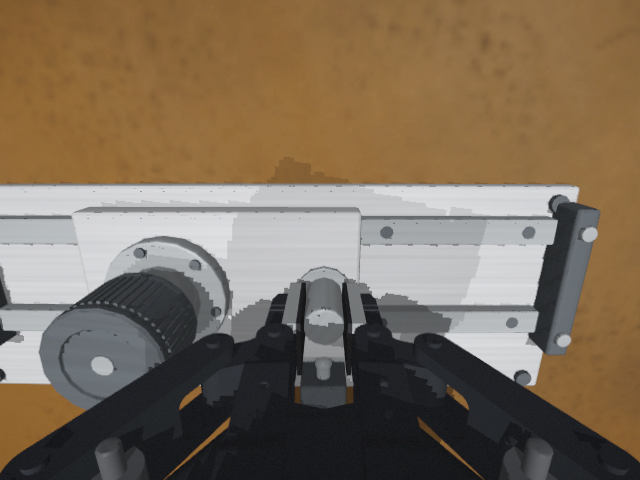

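View pics/t3c.png

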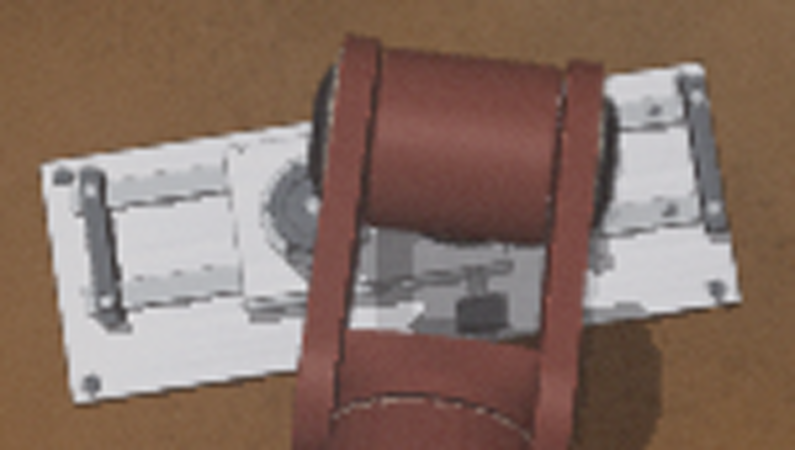

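The plunger ball (323,368) is now in line with the post (323,320), and the side force is small. I'll release, rise and look again.

```bash
python3 -m jog '{"offset":[[0,0,0],[0,0,0],[0,0,0],[0,0,0],[0,0,0.6],[0,0,0.8],[0,0,0.8],[0,0,0.8],[0,0,0],[0,0,0]],"angular":[[0,0,0],[0,0,0],[0,0,0],[0,0,0],[0,0,0],[0,0,0],[0,0,0],[0,0,0],[0,0,0],[0,0,0]],"jaw":[50,50,50,50,50,50,50,50,50,50]}'
python3 -c "
from h import *
rep(); im=save('wrist','w4.png')
cv2.imwrite('pics/w4c.png',cv2.resize(im[160:300,180:380],None,fx=4,fy=4,interpolation=cv2.INTER_CUBIC))"
```

```text
time: 5.0
tool_pos: [0.5284, 0.0026, 0.1976]
tool_rot: [-0.047, 0.045, -0.705, 0.706]
contact_force: [-0.9, -0.2, -0.5]
gripper_width: 0.585
t 5.0 p [0.5284 0.0026 0.1976] jawyaw -82.6 yaxis [ 2.7e-03 -4.0e-04 -1.0e+00] F [-0.9 -0.2 -0.5] T [-0.06 -0.03 -0.03] w 49.9 j [-0.136 -0.159  1.873 -0.     1.425  1.306]
```

View pics/w4c.png

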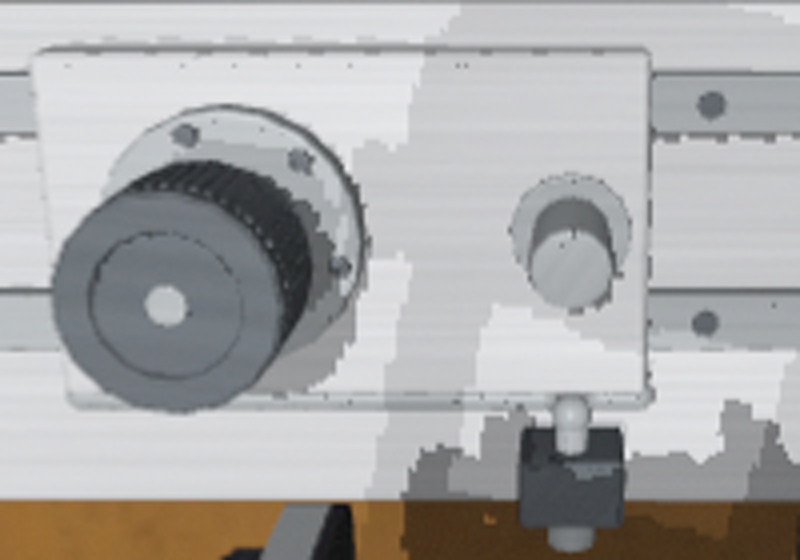

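The post and the plunger ball are both at crop x≈571, and the ball sits in the gap, so the carrier is in its detent. Next I'll locate the collar.

Run:
```python
from h import *
a=onz('wrist',180+166/4,160+304/4,.092);b=onz('wrist',180+571/4,160+267/4,.067)
print(a,b,np.linalg.norm((a-b)[:2])); need(a[0],a[1],.14)
```

```text
[0.51587855 0.07800662 0.092     ] [0.52588853 0.00189098 0.067     ] 0.07677102629117791
offset units [-0.23   1.506 -1.113]
level rotvec(units) [-0.    -0.007 -0.   ]
```

```bash
python3 -m jog '{"offset":[[-0.018,0.127,0],[-0.018,0.127,0],[-0.018,0.127,0],[-0.018,0.127,0],[-0.018,0.127,0],[-0.018,0.127,0],[-0.018,0.127,0],[-0.018,0.127,0],[-0.018,0.127,0],[-0.018,0.127,0],[-0.018,0.127,0],[-0.018,0.127,0]],"angular":[[0,0,1],[0,0,1],[0,0,1],[0,0,1],[0,0,1],[0,0,1],[0,0,1],[0,0,1],[0,0,1],[0,0,1],[0,0,1],[0,0,1]],"jaw":[75,75,75,75,75,75,75,75,75,75,75,75]}'
python3 -m jog '{"offset":[[0,0,0],[0,0,0],[0,0,0],[0,0,0],[0,0,0],[0,0,0]],"angular":[[0,0,1],[0,0,1],[0,0,1],[0,0,0],[0,0,0],[0,0,0]],"jaw":[75,75,75,75,75,75]}'
python3 -c "
from h import *
rep(); im=save('wrist','w5.png'); print(proj('wrist',[.5175,.0785,.092]),proj('wrist',[.527,.0025,.067]))"
```

```text
time: 6.25
tool_pos: [0.5155, 0.0791, 0.1934]
tool_rot: [0.452, -0.454, 0.544, -0.542]
contact_force: [-0.2, -0.2, 0.7]
gripper_width: 0.879
time: 6.85
tool_pos: [0.5164, 0.0789, 0.1953]
tool_rot: [-0.53, 0.531, -0.468, 0.467]
contact_force: [-0.3, 0.2, 0.8]
gripper_width: 0.88
t 6.85 p [0.5164 0.0789 0.1953] jawyaw 7.32 yaxis [-0.0017 -0.     -1.    ] F [-0.3  0.2  0.8] T [0.01 0.03 0.02] w 75.2 j [ 0.009 -0.169  1.886 -0.     1.426 -0.119]
[324.60947553 232.88720155] [324.17999986 306.84768809]
```

View pics/w5.png

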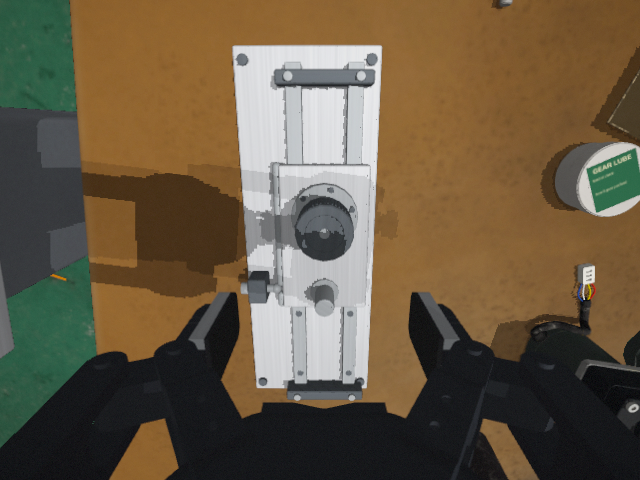

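```bash
python3 -m jog '{"offset":[[0.018,-0.008,-0.6],[0,0,-0.6],[0,0,-0.6],[0,0,-0.45],[0,0,-0.28],[0,0,-0.13],[0,0,0],[0,0,0]],"angular":[[0,0,0],[0,0,0],[0,0,0],[0,0,0],[0,0,0],[0,0,0],[0,0,0],[0,0,0]],"jaw":[75,75,75,75,75,75,75,75]}'
python3 -c "
from h import *
rep(); im=save('wrist','w6.png')"
```

```text
time: 7.7
tool_pos: [0.5188, 0.0786, 0.0645]
tool_rot: [0.532, -0.531, 0.466, -0.467]
contact_force: [1.3, -0.8, 0.3]
gripper_width: 0.879
t 7.7 p [0.5188 0.0786 0.0645] jawyaw 7.4 yaxis [ 0.002  0.    -1.   ] F [ 1.3 -0.8  0.3] T [0.   0.03 0.04] w 75.1 j [ 0.008 -0.021  1.981  0.     1.179 -0.121]
```

View pics/w6.png

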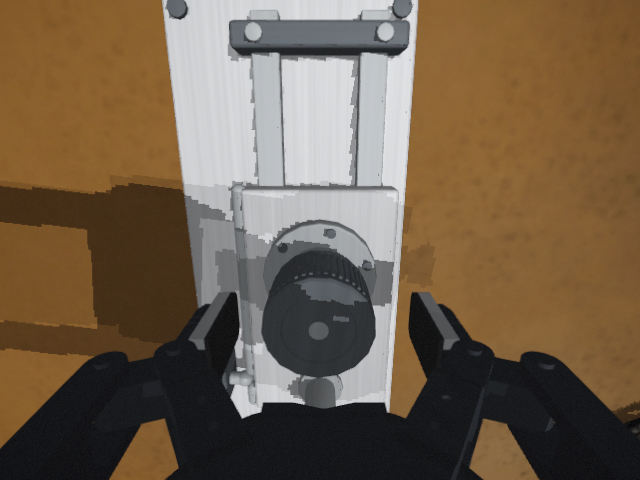

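```bash
python3 -c "
from h import *
print(onz('wrist',319,330,.092)); rep()"
python3 -m jog '{"offset":[[-0.04,0,-0.03],[0,0,0],[0,0,0]],"angular":[[0,0,0],[0,0,0],[0,0,0]],"jaw":[75,75,75]}'
python3 -m jog '{"offset":[[0,0,0],[0,0,0],[0,0,0],[0,0,0],[0,0,0],[0,0,0]],"angular":[[0,0,0],[0,0,0],[0,0,0],[0,0,0],[0,0,0],[0,0,0]],"jaw":[40,40,40,40,40,40]}'
python3 -c "
from h import *
rep(); im=save('wrist','w7.png'); print(onz('wrist',319,330,.092))"
```

```text
[0.51753141 0.07805305 0.092     ]
t 7.75 p [0.519  0.0786 0.0648] jawyaw 7.4 yaxis [ 0.0027  0.     -1.    ] F [ 0.5 -0.1 -0. ] T [-0.05 -0.01 -0.02] w 74.9 j [ 0.008 -0.021  1.981  0.     1.179 -0.121]
time: 8.05
tool_pos: [0.516, 0.0785, 0.0622]
tool_rot: [0.531, -0.531, 0.466, -0.467]
contact_force: [-1.0, 0.7, -0.3]
gripper_width: 0.877
time: 8.65
tool_pos: [0.5165, 0.0786, 0.0623]
tool_rot: [0.532, -0.531, 0.466, -0.467]
contact_force: [2.9, -0.2, 2.5]
gripper_width: 0.51
t 8.65 p [0.5165 0.0786 0.0623] jawyaw 7.4 yaxis [ 1.6e-03  2.0e-04 -1.0e+00] F [ 2.9 -0.2  2.5] T [ 0.12 -0.28  0.03] w 43.5 j [ 0.008 -0.023  1.988  0.     1.175 -0.121]
[0.51481392 0.07977547 0.092     ]
```

View pics/w7.png

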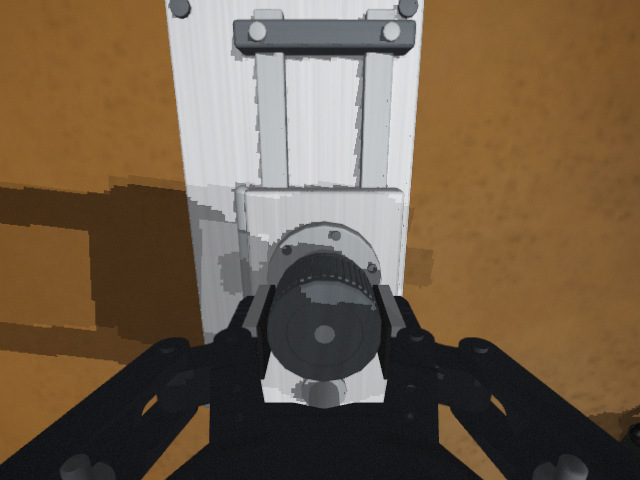

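Collar gripped at 43.5 mm opening and centred (325 px). I'll turn it clockwise 15°, then press lightly.

```bash
python3 -m jog '{"offset":[[0,0,0],[0,0,0],[0,0,0],[0,0,0],[0,0,0],[0,0,0],[0,0,0]],"angular":[[0,0,-0.5],[0,0,-0.5],[0,0,-0.5],[0,0,-0.5],[0,0,-0.5],[0,0,0],[0,0,0]],"jaw":[40,40,40,40,40,40,40]}'
python3 -c "
from h import *
rep()"
python3 -m jog '{"offset":[[0,0,-0.03],[0,0,-0.03],[0,0,-0.03],[0,0,-0.03],[0,0,0],[0,0,0]],"angular":[[0,0,0],[0,0,0],[0,0,0],[0,0,0],[0,0,0],[0,0,0]],"jaw":[40,40,40,40,40,40]}'
python3 -c "
from h import *
rep()"
```

```text
time: 9.4
tool_pos: [0.5162, 0.0786, 0.0621]
tool_rot: [-0.466, 0.466, -0.532, 0.532]
contact_force: [3.1, 0.2, 1.9]
gripper_width: 0.509
t 9.4 p [0.5162 0.0786 0.0621] jawyaw -7.54 yaxis [ 1.e-03  3.e-04 -1.e+00] F [3.1 0.2 1.9] T [ 0.24 -0.39 -0.03] w 43.5 j [ 0.008 -0.023  1.988  0.     1.175  0.14 ]
time: 10.0
tool_pos: [0.5163, 0.0786, 0.0575]
tool_rot: [-0.466, 0.466, -0.532, 0.532]
contact_force: [-2.2, 1.3, 12.0]
gripper_width: 0.514
t 10.0 p [0.5163 0.0786 0.0575] jawyaw -7.57 yaxis [ 1.e-04  1.e-04 -1.e+00] F [-2.2  1.3 12. ] T [ 0.18  0.37 -0.06] w 43.9 j [ 0.009 -0.015  1.989  0.     1.167  0.141]
```

```bash
for i in 1; do :; done
python3 -m jog '{"offset":[[0,0,-0.02],[0,0,0],[0,0,0]],"angular":[[0,0,-0.5],[0,0,-0.5],[0,0,0]],"jaw":[40,40,40]}'
python3 -m jog '{"offset":[[0,0,0],[0,0,0],[0,0,0]],"angular":[[0,0,-0.5],[0,0,-0.5],[0,0,0]],"jaw":[40,40,40]}'
python3 -c "
from h import *
rep()"
python3 -m jog '{"offset":[[0,0,0],[0,0,0],[0,0,0]],"angular":[[0,0,-0.5],[0,0,-0.5],[0,0,0]],"jaw":[40,40,40]}'
python3 -c "
from h import *
rep()"
```

```text
time: 10.3
tool_pos: [0.5162, 0.0785, 0.0561]
tool_rot: [-0.437, 0.437, -0.556, 0.556]
contact_force: [-0.9, 0.7, 9.9]
gripper_width: 0.504
time: 10.6
tool_pos: [0.5161, 0.0786, 0.0551]
tool_rot: [-0.408, 0.407, -0.578, 0.578]
contact_force: [1.4, 2.1, 3.7]
gripper_width: 0.512
t 10.6 p [0.5161 0.0786 0.0551] jawyaw -19.59 yaxis [ 4.e-04  3.e-04 -1.e+00] F [1.4 2.1 3.7] T [ 0.3  -0.21 -0.08] w 43.7 j [ 0.008 -0.013  1.991  0.     1.163  0.35 ]
time: 10.9
tool_pos: [0.516, 0.0787, 0.0549]
tool_rot: [0.377, -0.377, 0.598, -0.598]
contact_force: [1.3, 1.9, 4.1]
gripper_width: 0.515
t 10.9 p [0.516  0.0787 0.0549] jawyaw -25.54 yaxis [ 2.e-04  4.e-04 -1.e+00] F [1.3 1.9 4.1] T [ 0.38 -0.28 -0.04] w 43.9 j [ 0.008 -0.012  1.991  0.     1.162  0.454]
```

The force fell and z sank at about 27–33° of turn, so the keyway may be entering. I'll press a bit to test.

```bash
python3 -m jog '{"offset":[[0,0,-0.02],[0,0,-0.02],[0,0,0],[0,0,0]],"angular":[[0,0,0],[0,0,0],[0,0,0],[0,0,0]],"jaw":[40,40,40,40]}'
python3 -c "
from h import *
rep(); im=save('wrist','w8.png');im=save('scene','s8.png')
cv2.imwrite('pics/s8c.png',cv2.resize(im[200:320,290:410],None,fx=5,fy=5))"
```

```text
time: 11.3
tool_pos: [0.516, 0.0787, 0.0529]
tool_rot: [0.377, -0.377, 0.598, -0.598]
contact_force: [1.8, 2.1, 4.7]
gripper_width: 0.505
t 11.3 p [0.516  0.0787 0.0529] jawyaw -25.57 yaxis [ 3.e-04  3.e-04 -1.e+00] F [1.8 2.1 4.7] T [ 0.48 -0.27  0.06] w 43.1 j [ 0.008 -0.009  1.992  0.     1.158  0.455]
```

View pics/w8.png

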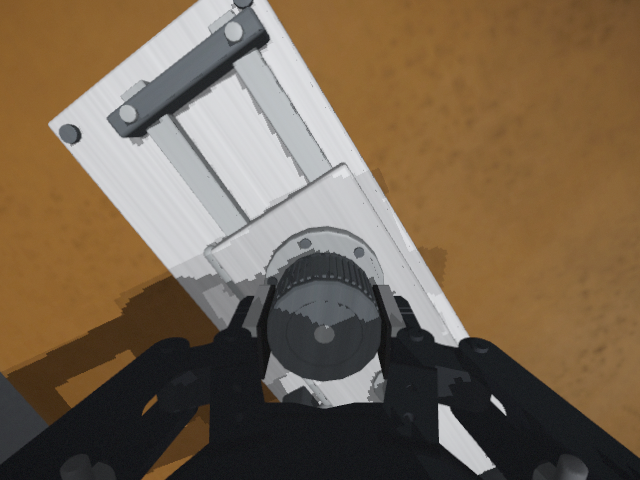

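View pics/s8c.png

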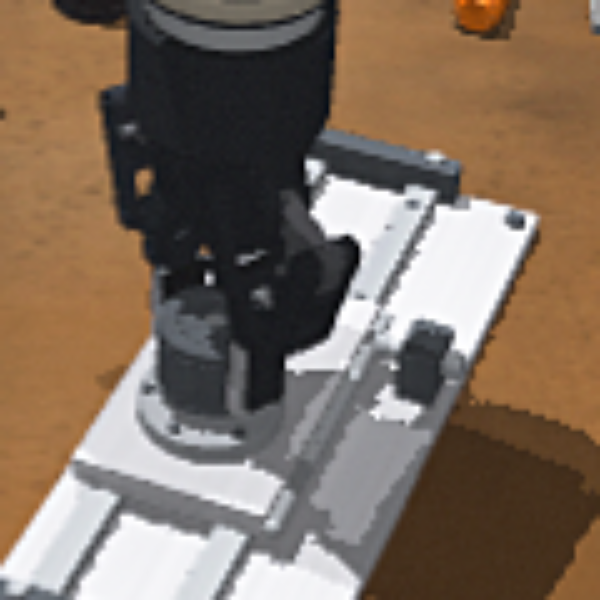

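The collar is 9.2 mm down with only spring force, so the keyway has entered. Now I'll press it to the hard stop.

```bash
python3 -m jog '{"offset":[[0,0,-0.03],[0,0,-0.03],[0,0,0],[0,0,0]],"angular":[[0,0,0],[0,0,0],[0,0,0],[0,0,0]],"jaw":[40,40,40,40]}'
python3 -c "
from h import *
rep()"
python3 -m jog '{"offset":[[0,0,-0.03],[0,0,0],[0,0,0]],"angular":[[0,0,0],[0,0,0],[0,0,0]],"jaw":[40,40,40]}'
python3 -c "
from h import *
rep()"
```

```text
time: 11.8
tool_pos: [0.516, 0.0786, 0.0506]
tool_rot: [0.377, -0.377, 0.598, -0.598]
contact_force: [-0.4, 2.7, 8.6]
gripper_width: 0.51
t 11.8 p [0.516  0.0786 0.0506] jawyaw -25.58 yaxis [-0.e+00  1.e-04 -1.e+00] F [-0.4  2.7  8.6] T [0.5  0.04 0.03] w 43.6 j [ 0.009 -0.005  1.993  0.     1.154  0.455]
time: 12.1
tool_pos: [0.5161, 0.0786, 0.0504]
tool_rot: [0.377, -0.377, 0.598, -0.598]
contact_force: [-4.5, 2.7, 17.7]
gripper_width: 0.51
t 12.1 p [0.5161 0.0786 0.0504] jawyaw -25.57 yaxis [-7.e-04 -0.e+00 -1.e+00] F [-4.5  2.7 17.7] T [0.49 0.78 0.02] w 43.6 j [ 0.009 -0.005  1.992 -0.     1.155  0.455]
```

Force rose sharply to 17.7 N at 11.7–11.9 mm, which is the hard stop. I'll check with pictures.

```bash
python3 -c "
from h import *
im=save('wrist','w9.png');im=save('scene','s9.png');rep()
cv2.imwrite('pics/s9c.png',cv2.resize(im[200:320,290:410],None,fx=5,fy=5))
# block-level check of post: fixed geometry
print(proj('scene',[.527,.0025,.067]),proj('scene',[.5172,.0785,.080]),proj('scene',[.5172,.0785,.048]))"
```

```text
t 12.2 p [0.5161 0.0786 0.0504] jawyaw -25.58 yaxis [-7.e-04 -0.e+00 -1.e+00] F [-3.9  2.6 17.9] T [0.45 0.86 0.  ] w 43.4 j [ 0.009 -0.005  1.992 -0.     1.155  0.455]
[345.87225767 247.14297609] [332.6109278  263.88059426] [331.98285034 276.29055535]
```

View pics/s9c.png

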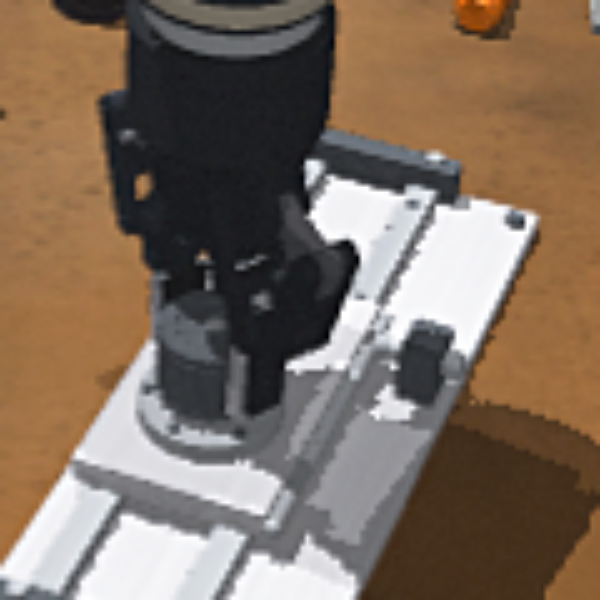

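View pics/w9.png

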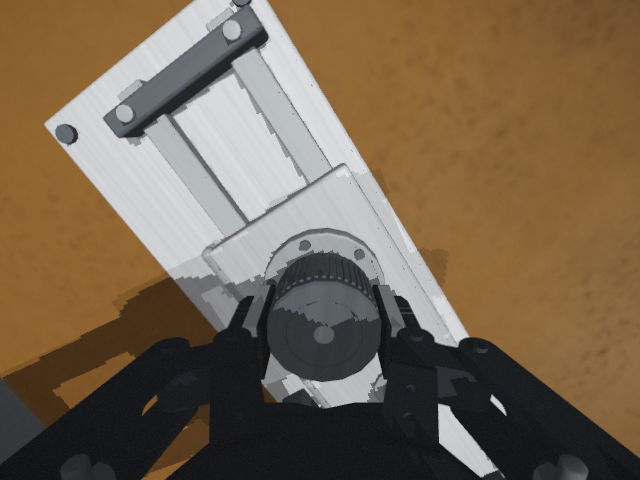

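```bash
python3 -c "
from h import *
manip.job_done(); rep()"
```

```text
the job is handed in; nothing more can be done
the job is handed in; nothing more can be done
```

I handed the job in at about 12.2 s with the carrier in its detent and the collar held fully down in the gripper. No verdict came back.

- **Carrier:** I gripped the push post and slid it about 90 mm to the fitting station. After release, the wrist picture showed the post, the strip gap and the plunger ball in line. I had no direct reading of the detent click. While pressing the collar, the sideways force was about 2.7 N along the rails, below the 6 N that would push the carrier out. The scene pictures showed no shift.
- **Collar turn:** I turned it 33° clockwise. The keyway began to enter at about 27°: the force dropped and the collar sank.
- **Collar press:** The tool went down 11.7–11.9 mm of the nominal 12 mm. It then stopped hard, with the force rising from about 8.6 N to about 17.8 N, and I kept that push and the grip. The collar's place between the fingers looked the same before and after, at about px (324,334), so the pads did not slip.
- **Disagreements:** The top and wrist cameras differed by about 3 mm in x. I averaged them and corrected by about 2 mm before gripping the collar.
- **Not checked:** The arm went nowhere near the other things on the bench, but I took no final picture of them. A last state reading after handing in was not available.

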